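# Clip the bench timer onto the rail

## Robot

A 7-joint arm with a two-finger parallel gripper is mounted at the origin on a cart in front of the work surface, level with it; the furniture and walls round the work are solid. World frame = base frame: x ahead of the robot, y to its left, z up, the work surface at z = 0. Lengths are in mm, angles in rad, forces in N, time in s.
With the tool pointing down it reaches from about 400 to 875 mm from the base axis. Payload 4.4 kg.
Tool frame: the origin (TCP) lies midway between the tips of the shut fingers; the grasp point (between the pads) lies 19 mm behind it (ctrl.pinch_z is the distance from the TCP to the grasp point, in mm); z points along the fingers, y is the line along which they close (so a half turn about z gives the same grasp; the last joint's range is limited). The gripper opens to 85 mm and grips with 20 to 120 N. Pads are 22 mm wide; open, the fingers measure 114 mm over their backs; the gripper's body (76 mm by 85 mm) begins 54 mm behind the grasp point. The pads swing forward as they close: fully open they stand 13 mm farther back than shut.
Start: joints at [-1.416, 0.628, 0.038, 1.517, -0.027, 0.996, -0.02], TCP at [142.331, 634.239, 231.313] pointing down, gripper open.
Joint ranges: [-3.06, 3.06], [-0.37, 2.12], [-1.25, 1.32], [0.18, 2.47], [-1.1, 4.24], [0.23, 1.98], [-2.94, 2.94]. Speed limits (rad/s): [2.57, 2.57, 3.14, 3.14, 3.14, 3.14, 3.14].

## Interface

Orientations are given as [roll, pitch, yaw] about the fixed x, y, z axes, in that order (R = Rz(yaw) Ry(pitch) Rx(roll)).
In Python, from cell import read_state, cams, order, ctrl gives the robot as it stands.
- The arm moves only by the tool move_arm, never from a script. Its argument "targets" is text: rows parted by semicolons, each of 7 numbers parted by spaces: the gripper's target within -1 to 1 (fully open at 1, half-way at 0, shut at -1), then the shift along the tool's x, y, z in cm, then the turn, a rotation vector about the tool's x, y, z in degrees. A call has 1 to 5 rows; each row shifts and turns the commanded pose from where the row before left it, along the tool's axes as they then stand; what a row does not reach is not made up. A row lasts 1/12 s, in which the tool goes at most 41.7 mm and 7.16 degrees, less where a joint would pass 70% of its speed; a pose out of reach is approached as far as the arm can. A call with a gripper value outside its range is refused whole. The fingers move at their own pace and stop on an object; the grip force is fixed at half the most. Time passes only in rows, so rows that do not move let the fingers close. It gives the time, the measured TCP pose, the force, the opening and the grip force at its end, in the units of the state.
- read_state(): the state, without advancing time (a new reading comes with each control period).
- cams.get_image(name): name is "side" or "top" or "wrist"; returns a dict with "color" (480x640x3 uint8, red, green, blue), "fovy" (degrees; the focal length in pixels is half the picture's height over the tangent of half this angle, whatever the lens; pixels are square), "cx", "cy" (the principal point, pixels), "k1" (the pictures are not rectified: a ray, as slopes to the right and down, at radius r is drawn at 1 + k1 r^2 times it, then the intrinsics apply), "rvec" (rotation vector, rad) and "tvec" (3), from world to camera coordinates, as OpenCV has them. Camera axes: x right, y down, z forward; pixel columns grow to the right and rows downward; lengths in mm; the calibration is good to about 2 mm. A picture is of the moment at which its call begins. There is no depth.
- order.finish_job(): hands the job in; it is judged then, once.
The state is a dict: "clock": time; "qpos": joint angles; "qd": joint speeds; "tau": joint torques, N m; "eef_pos": TCP position; "tool_rot": TCP orientation; "force": force on the tool from outside, world axes, zero at the start; "torque": the same for the moment, N m; "width": finger opening in mm; "gripper_force": force on a finger pad.
Only numpy, scipy, OpenCV 4.12 (cv2) and the standard library are available. Lean on these libraries where they do the work, as an engineer would, in place of code of your own. Each camera call takes 0.05 s, during which the arm holds its last target. There are 200 camera calls.

## Task

Pick the bench timer up by the tab on top of its orange holder and clip it onto the upper bar of the rail stand: press the holder's sprung hook straight down over the bar until the gate flicks shut under the bar, then let go and leave it hanging there. Press firmly against the rubber buffer but do not force it (stay below 2 kg of push, about 19 N), keep the timer upright, and leave the cast, the bottle and the screwdriver where they are.

Things in the scene. Friction and masses are not known exactly. Their poses are not given: they have to be found in the camera images.
- holder: Orange holder carrying a white bench timer, loose, about 0.2 kg, standing upright on the bench; 92 x 72 x 134 mm. Origin under the centre of its foot tray, z up; the display faces -x, the hook is at the back (+x). The back plate's rear face is at x = 33 mm, z = 0 to 96; the nose's inner face at x = 49.5, outer at 53.5, z = 58 to 95; its flared lip ends at z = 48, x = 60.
- tab (a point): Centre of the grip tab on top of the holder, at x = 40, z = 115 mm of the holder; axes as the holder. An upright orange block 16 (x) by 24 (y) by 38 mm high, top at z = 134, free all round; grasp it from above on either pair of faces.
- throat (a point): In the hook's throat, at x = 43, z = 74 mm of the holder; axes as the holder. The bar's centre lies here when the holder hangs on its buffer. The throat is open downward, 22 mm wide (y); narrowest gap 13 mm, centred on x = 43; a ramp on the plate and the flared lip lead a bar in from below through a 24 mm mouth.
- buffer: Black rubber buffer in the top of the throat, 10 x 18 mm; origin at the centre of its underside, z = 79 mm of the holder. Sprung: 3 N to start, 2.5 N per mm, hard stop after 5.2 mm (about 16 N), then the force climbs steeply; never press it with over 19 N. The gate can only swing back under the bar once the bar has pressed the buffer in by about 3 to 4.5 mm (10 to 15 N).
- gate (a joint): Angle (rad) of the hook's sprung steel gate, hinged on the back plate at z = 62 mm of the holder: 0 = shut across the throat, grows as a bar pushes it up, at most 1.5 (folded against the plate). Pushing a bar past it takes up to about 10 N; the push then falls off until the bar meets the buffer.
- bar (a point): Centre of the upper bar of the rail, half-way between its posts; y along the bar, z up. Steel rod, 10 mm diameter, 120 to 145 mm above the bench: the rail is clamped on its posts at another height each time, and stays there. 180 mm free between the posts' 20 mm collars; posts up to 162 mm high. A 12 mm backrest rod runs 62 mm straight below. The holder may hang on either side.
- stand: The rail stand, fixed on the bench; origin under the centre of its base plate (100 x 240 x 10 mm), y along the bars.
- cast: Yellow stone jaw cast, 63 x 77 x 29 mm, loose on the bench; origin under its centre. Bystander.
- bottle: Brown glass bottle, 52 mm across, 110 mm high, loose; origin under its centre. Bystander.
- screwdriver_1: Blue screwdriver lying on the bench, 141 mm long, loose; origin under its middle. Bystander.

How it is judged:
By the outcome, as a careful person would: the job done as asked, in the order asked, and still so for the second after the job is handed in, with the robot touching nothing.
It also fails if it takes over 54 s, if anything falls off the work surface, if the arm or the gripper's body presses on something with over 40 N, if the wrist force passes 120 N, or if a joint passes its speed limit or range.

## Working session

There is one attempt and no reset: what is moved stays moved. The work goes in short steps, Python scripts to look and compute and a tool call to move; the robot and the scene stay as the last step left them, time stands still between calls to the robot, and variables do not carry over. Pictures are saved under pics/ and viewed, at most 10 in all, crops included, and the job is handed in when it is done.

Besides the shell and the picture viewer there is one more tool, called after "Call:" as name(argument=value, ...) on one line, values as JSON. move_arm: Moves the arm, as the interface text tells. Its arguments: {"type":"object","properties":{"targets":{"type":"string"}},"required":["targets"]}

```bash
ls; mkdir -p pics; python3 - <<'E'
from cell import read_state, cams, order, ctrl
import cv2,numpy as np,pickle
s=read_state();print({k:np.round(v,3).tolist() for k,v in s.items()},ctrl.pinch_z)
d={}
for n in("side","top","wrist"):
    i=cams.get_image(n);d[n]=i;cv2.imwrite(f"pics/{n}0.png",i["color"][:,:,::-1])
    print(n,{k:np.round(v,4).tolist() for k,v in i.items() if k!="color"})
pickle.dump(d,open("d0.pkl","wb"))
E
```

```text
pics
{'clock': 0.0, 'qpos': [-1.416, 0.629, 0.038, 1.518, -0.027, 0.996, -0.02], 'qd': [0.0, -0.002, -0.001, 0.002, -0.0, 0.0, 0.0], 'tau': [-0.0, -56.34, 1.226, -19.344, 0.011, 0.011, -0.0], 'eef_pos': [142.183, 633.622, 230.409], 'tool_rot': [-3.14, 0.0, 2.921], 'force': [0.277, 0.329, 0.08], 'torque': [-0.04, -0.019, -0.031], 'gripper_force': 0.0, 'width': 85.236} 18.700000000000003
side {'fovy': 45.0502, 'cx': 316.8724, 'cy': 229.5706, 'k1': -0.1934, 'rvec': [0.0892, 2.5743, -1.7213], 'tvec': [536.4683, 95.7068, 1274.0637]}
top {'fovy': 44.6879, 'cx': 317.7524, 'cy': 236.7516, 'k1': 0.0633, 'rvec': [2.181, -2.1167, 0.1603], 'tvec': [-31.3525, 573.2551, 1007.5319]}
wrist {'fovy': 65.9084, 'cx': 322.3766, 'cy': 238.8074, 'k1': -0.0489, 'rvec': [-2.2372, -1.7916, -0.3001], 'tvec': [-649.1105, -41.8322, 380.3332]}
```

View pics/side0.png

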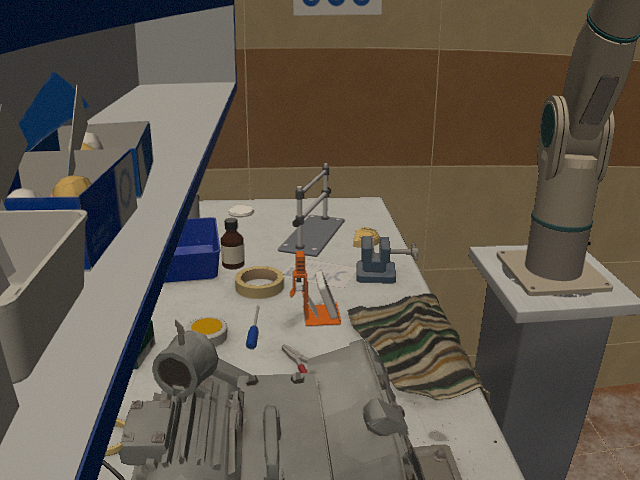

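View pics/top0.png

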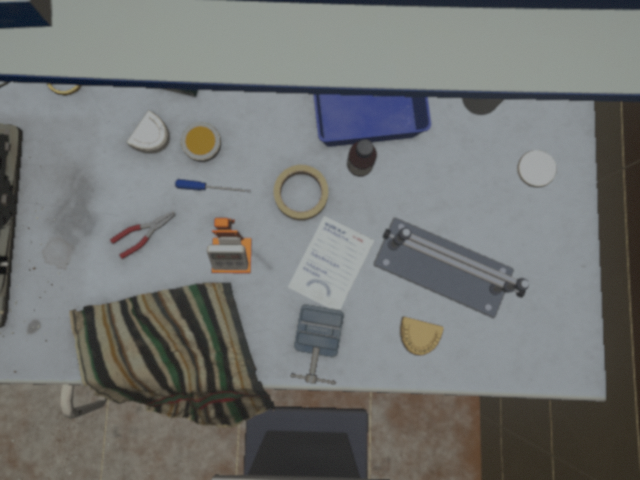

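Side view: the orange holder stands around (312,295) with its tab at (300,258), and the stand's upper bar runs from (299,189) to (325,168). Top view: the tab is around (222,223), the foot tray around (230,255), and the stand's bar runs from (404,234) to (522,287). The cast is at (421,336), the bottle at (362,155) and the screwdriver at (213,186).

```bash
cat >h.py <<'E'
import cv2,numpy as np,pickle
from scipy.optimize import least_squares
def cal(i):
    f=240/np.tan(np.radians(i["fovy"])/2)
    K=np.array([[f,0,i["cx"]],[0,f,i["cy"]],[0,0,1.]]);D=np.array([i["k1"],0,0,0.])
    R=cv2.Rodrigues(np.array(i["rvec"],float))[0];t=np.array(i["tvec"],float);return K,D,R,t
def proj(i,P):
    K,D,R,t=cal(i);return cv2.projectPoints(np.array(P,float).reshape(-1,3),R,t,K,D)[0].reshape(-1,2)
def ray(i,px):
    K,D,R,t=cal(i);u=cv2.undistortPoints(np.array(px,float).reshape(-1,1,2),K,D).reshape(-1,2)
    d=np.c_[u,np.ones(len(u))]@R;return -R.T@t,d/np.linalg.norm(d,axis=1)[:,None]
def plane(i,px,z):
    c,d=ray(i,px);return c+d*((z-c[2])/d[:,2])[:,None]
def tri(obs):  # list of (img,px)
    A=np.zeros((3,3));b=np.zeros(3)
    for i,p in obs:
        c,d=ray(i,[p]);M=np.eye(3)-np.outer(d[0],d[0]);A+=M;b+=M@c
    x=np.linalg.solve(A,b);return x,[np.round(proj(i,x)[0]-p,1).tolist() for i,p in obs]
E
python3 - <<'E'
from h import *
d=pickle.load(open("d0.pkl","rb"));T,S=d["top"],d["side"]
for n in d:
    K,D,R,t=cal(d[n]);print(n,"cam at",np.round(-R.T@t),"fwd",np.round(R[2],2),"base px",proj(d[n],[0,0,0]).round())
print("bar ends top z135",plane(T,[(404,234),(522,287)],135).round(1))
print("bottle base etc z0",plane(T,[(222,223),(421,336),(362,155),(213,186),(320,330),(5,200)],0).round())
for n,px,i in(("tabtri",None,0),):
    print(tri([(T,(222,222)),(S,(300,254))]))
print("barA",tri([(T,(404,234)),(S,(299,190))]),"barB",tri([(T,(522,287)),(S,(325,167))]))
print("shelf edge",tri([(T,(0,78)),(S,(60,480))]), plane(T,[(0,78),(640,97)],300).round())
# base plate corners z=10
print("plate",plane(T,[(391,219),(512,266),(496,315),(376,266)],10).round(1))
# orange mask
for n,i in(("top",T),("side",S)):
    h=cv2.cvtColor(i["color"],cv2.COLOR_RGB2HSV);m=cv2.inRange(h,(4,170,120),(14,255,255))
    k,l,st,c=cv2.connectedComponentsWithStats(m)
    for j in range(1,k):
        if st[j,4]>30:print(n,st[j],c[j].round(1))
for n,(x,y,w,hh),z,i in(("tholder",(180,190,100,100),8,T),("sstand",(260,150,100,180),4.4,S)):
    cv2.imwrite(f"pics/{n}.png",cv2.resize(i["color"][y:y+hh,x:x+w,::-1],None,fx=600/hh if hh==100 else 3.3,fy=600/hh if hh==100 else 3.3,interpolation=cv2.INTER_CUBIC))
E
```

```text
side cam at [ 620. 1099.  573.] fwd [-0.07 -0.92 -0.38] base px [[552. 272.]]
top cam at [ 424.  -11. 1079.] fwd [ 0.14 -0.   -0.99] base px [[299. 576.]]
wrist cam at [ 59. 652. 373.] fwd [ 0.32 -0.07 -0.95] base px [[-219.  204.]]
bar ends top z135 [[ 569.2 -154.7  135. ]
 [ 488.9 -344.1  135. ]]
bottle base etc z0 [[ 600.  165.    0.]
 [ 403. -207.    0.]
 [ 740.  -94.    0.]
 [ 671.  186.    0.]
 [ 408.  -23.    0.]
 [ 631.  564.    0.]]
(array([580.20965997, 144.2281065 , 129.90629684]), [[-0.1, 0.4], [-0.3, -0.1]])
barA (array([ 567.42769556, -152.16138452,  152.68731065]), [[0.1, -0.6], [0.4, 0.1]]) barB (array([ 490.33826569, -338.75597383,  151.31181255]), [[0.2, -1.6], [1.0, 0.1]])
shelf edge (array([880.17111173, 589.24161906,  23.7444707 ]), [[-2.6, -13.0], [17.6, 5.1]]) [[ 742.  427.  300.]
 [ 744. -450.  300.]]
plate [[ 616.  -149.4   10. ]
 [ 535.3 -371.    10. ]
 [ 445.5 -340.5   10. ]
 [ 527.5 -122.9   10. ]]
top [216 220  12   7  67] [221.1 222.6]
side [296 251   8   6  46] [299.5 253.6]
side [293 270  14   8  58] [298.7 273.9]
side [306 303  35  23 426] [321.1 316.4]
```

View pics/tholder.png

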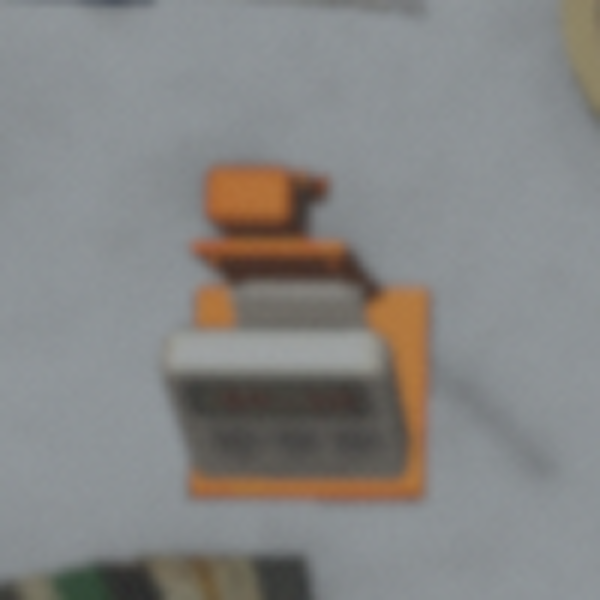

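View pics/sstand.png

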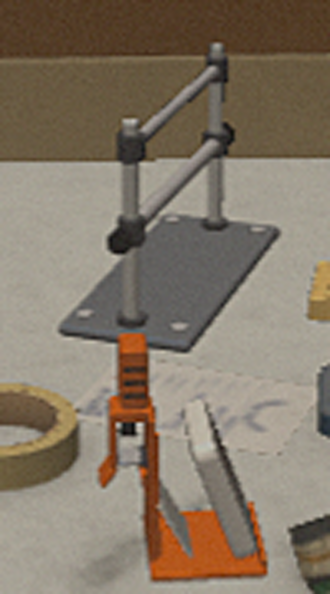

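View pics/wrist0.png

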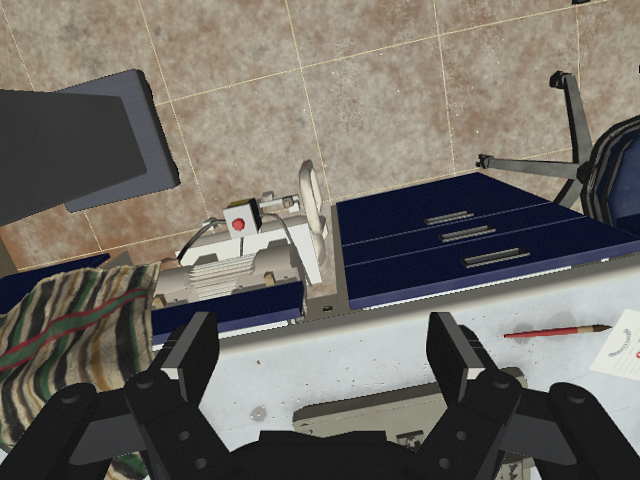

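The top crop shows the holder nearly square to the world, with tab top corners (205,168)–(295,222) and a tray edge (188,498)–(425,498). The side crop shows the upper bar between collars (130,145) and (216,68), with the hook on the side away from the robot. The wrist view shows only the bench edge.

```bash
cat >>h.py <<'E'
def barline(i,a,b,n=25,hw=9,w=None):
    """centre of bright bar across the line a-b in image: edges of gradient; returns fitted pts"""
    g=cv2.cvtColor(i["color"],cv2.COLOR_RGB2GRAY).astype(np.float32);g=cv2.GaussianBlur(g,(3,3),0)
    a,b=np.array(a,float),np.array(b,float);u=(b-a)/np.linalg.norm(b-a);nn=np.array([-u[1],u[0]])
    o=np.arange(-hw,hw+.01,.25);P=a+(b-a)*np.linspace(0,1,n)[:,None]
    M=(P[:,None]+o[None,:,None]*nn).astype(np.float32)
    pr=cv2.remap(g,M[...,0],M[...,1],cv2.INTER_LINEAR);return P,nn,o,pr
E
python3 - <<'E'
from h import *
d=pickle.load(open("d0.pkl","rb"));T,S=d["top"],d["side"]
for nm,i,a,b in(("top",T,(415,239),(505,277)),("side",S,(304,189),(321,174.5))):
    P,nn,o,pr=barline(i,a,b);print(nm,nn.round(2));m=np.median(pr,axis=0)
    print(dict(zip(o[::2].tolist(),m[::2].round().astype(int).tolist())))
h=lambda p:(np.array(p)/6+[180,190])
tp=[h(p) for p in((205,168),(295,172),(292,225),(207,222))];q=plane(T,tp,134);print("tab top",q.round(1),q.mean(0).round(1))
q=plane(T,[h(p) for p in((188,498),(425,498),(430,288))],4);print("tray",q.round(1))
print("tri tab top",tri([(T,(221.5,222.5)),(S,(300,251.5))]))
for z in(200,250,300,350,400,450):
    x=plane(T,[(320,88)],z)[0];print(z,x.round(),proj(S,[[x[0],y,z] for y in(-400,0,300)]).round().tolist())
E
```

```text
top [-0.39  0.92]
{-9.0: 91, -8.5: 91, -8.0: 91, -7.5: 91, -7.0: 91, -6.5: 91, -6.0: 92, -5.5: 93, -5.0: 95, -4.5: 98, -4.0: 103, -3.5: 109, -3.0: 116, -2.5: 122, -2.0: 127, -1.5: 130, -1.0: 131, -0.5: 130, 0.0: 128, 0.5: 125, 1.0: 121, 1.5: 115, 2.0: 111, 2.5: 109, 3.0: 109, 3.5: 112, 4.0: 117, 4.5: 123, 5.0: 127, 5.5: 130, 6.0: 132, 6.5: 132, 7.0: 131, 7.5: 128, 8.0: 124, 8.5: 119, 9.0: 112}
side [0.65 0.76]
{-9.0: 90, -8.5: 90, -8.0: 90, -7.5: 89, -7.0: 89, -6.5: 89, -6.0: 90, -5.5: 90, -5.0: 91, -4.5: 90, -4.0: 90, -3.5: 90, -3.0: 92, -2.5: 99, -2.0: 112, -1.5: 123, -1.0: 128, -0.5: 127, 0.0: 117, 0.5: 103, 1.0: 92, 1.5: 81, 2.0: 78, 2.5: 81, 3.0: 86, 3.5: 89, 4.0: 91, 4.5: 91, 5.0: 92, 5.5: 92, 6.0: 91, 6.5: 92, 7.0: 92, 7.5: 92, 8.0: 92, 8.5: 92, 9.0: 92}
tab top [[586.4 156.6 134. ]
 [586.  132.1 134. ]
 [571.4 132.2 134. ]
 [571.5 155.3 134. ]] [578.8 144.  134. ]
tray [[506.1 179.2   4. ]
 [508.2 106.9   4. ]
 [573.3 108.3   4. ]]
tri tab top (array([579.37255176, 144.14453586, 134.71097142]), [[0.0, -0.1], [0.1, 0.0]])
200 [787. -10. 200.] [[212.0, 145.0], [193.0, 194.0], [168.0, 258.0]]
250 [767. -10. 250.] [[219.0, 126.0], [201.0, 170.0], [178.0, 228.0]]
300 [746. -10. 300.] [[226.0, 107.0], [210.0, 145.0], [190.0, 195.0]]
350 [725. -10. 350.] [[233.0, 88.0], [220.0, 119.0], [202.0, 162.0]]
400 [705. -10. 400.] [[241.0, 68.0], [229.0, 93.0], [214.0, 127.0]]
450 [684. -11. 450.] [[248.0, 48.0], [240.0, 66.0], [228.0, 91.0]]
```

```bash
python3 - <<'E'
from h import *
d=pickle.load(open("d0.pkl","rb"));T,S=d["top"],d["side"]
def pl(i,a,b,off,nn):
    a,b=np.array(a)+off*np.array(nn),np.array(b)+off*np.array(nn);c,r=ray(i,[a,b]);n=np.cross(r[0],r[1]);return n/np.linalg.norm(n),c,(a,b)
n1,c1,(ta,tb)=pl(T,(415,239),(505,277),-.85,(-.39,.92))
for so in(0,.3,.6):
    n2,c2,_=pl(S,(304,189),(321,174.5),so,(.65,.76))
    u=np.cross(n1,n2);u/=np.linalg.norm(u)
    p=np.linalg.lstsq(np.array([n1,n2,[0,1,0]]),np.array([n1@c1,n2@c2,-245]),rcond=None)[0];print(so,p.round(1),u.round(3))
for z in(125,130,135,140,145):
    q=plane(T,[ta,tb],z);v=q[0]-q[1];print(z,q.round(1).tolist(),np.degrees(np.arctan2(v[0],v[1])).round(1))
E
```

```text
0 [ 533.  -245.   140.9] [-0.362 -0.931 -0.035]
0.3 [ 533.3 -245.   139.6] [-0.362 -0.931 -0.036]
0.6 [ 533.6 -245.   138.4] [-0.362 -0.931 -0.036]
125 [[564.3, -175.0, 125.0], [506.2, -321.2, 125.0]] 21.7
130 [[563.5, -174.1, 130.0], [505.8, -319.6, 130.0]] 21.7
135 [[562.8, -173.3, 135.0], [505.3, -318.0, 135.0]] 21.7
140 [[562.1, -172.4, 140.0], [504.9, -316.3, 140.0]] 21.7
145 [[561.3, -171.5, 145.0], [504.5, -314.7, 145.0]] 21.7
```

Call:
move_arm(targets="1 0 0 -4 0 0 -7; 1 0 0 -3 0 0 -7; 1 -3.5 2 0 0 0 0; 1 -3.5 2 0 0 0 0; 1 -3.5 2 0 0 0 0")

```text
clock: 0.57
eef_pos: [246.6, 697.5, 302.6]
tool_rot: [3.14, 0.0, -3.116]
force: [1.1, 0.8, 0.9]
width: 85.4
gripper_force: 0.0
```

Call:
move_arm(targets="1 -2.1 -3.5 0 0 0 0; 1 -2.1 -3.5 0 0 0 0; 1 -2.1 -3.5 0 0 0 0; 1 -2.1 -3.5 0 0 0 0; 1 -2.1 -3.5 0 0 0 0")

```text
clock: 0.98
eef_pos: [355.8, 522.2, 300.6]
tool_rot: [-3.141, -0.001, -3.118]
force: [0.6, -0.6, 0.8]
width: 85.0
gripper_force: 0.0
```

Call:
move_arm(targets="1 -2.1 -3.5 0 0 0 0; 1 -2.1 -3.5 0 0 0 0; 1 -2.1 -3.5 0 0 0 0; 1 -2.1 -3.5 0 0 0 0; 1 -2.1 -3.5 0 0 0 0")

```text
clock: 1.4
eef_pos: [464.7, 349.8, 301.2]
tool_rot: [-3.141, -0.0, -3.118]
force: [0.9, 0.3, -0.4]
width: 85.3
gripper_force: 0.0
```

Call:
move_arm(targets="1 -2.1 -3.5 0 0 0 0; 1 -2.1 -3.5 0 0 0 0; 1 -2.1 -3.5 0 0 0 0; 1 0 0 0 0 0 0; 1 0 0 0 0 0 0")

```text
clock: 1.82
eef_pos: [531.1, 244.7, 301.0]
tool_rot: [-3.14, 0.0, -3.125]
force: [-0.8, 0.9, -1.0]
width: 85.2
gripper_force: 0.0
```

Call:
move_arm(targets="1 -1.6 -3.3 0 0 0 0; 1 -1.6 -3.3 0 0 0 0; 1 -1.6 -3.4 0 0 0 0; 1 0 0 0 0 0 0; 1 0 0 0 0 0 0")

```text
clock: 2.23
eef_pos: [580.2, 147.9, 301.0]
tool_rot: [-3.141, -0.001, -3.121]
force: [0.5, 0.9, 0.9]
width: 85.1
gripper_force: 0.0
```

```bash
python3 - <<'E'
from h import *
from cell import cams,read_state
i=cams.get_image("wrist");pickle.dump(i,open("w1.pkl","wb"));s=read_state();print(s["eef_pos"],s["tool_rot"])
c=i["color"][:,:,::-1];cv2.imwrite("pics/w1.png",c)
h=cv2.cvtColor(i["color"],cv2.COLOR_RGB2HSV);m=cv2.inRange(h,(4,150,150),(16,255,255))
k,l,st,ce=cv2.connectedComponentsWithStats(m)
for j in range(1,k):
    if st[j,4]>100:print(st[j],ce[j].round(1),plane(i,[ce[j]],134).round(1))
E
```

```text
[579.40086092 150.34704832 300.94489433] [ 3.14055669e+00 -1.05618589e-03 -3.11794944e+00]
[290 123  61   8 143] [319.1 124.5] [[505.2 143.8 134. ]]
[309 208  22  12 254] [319.5 213.3] [[578.8 145.5 134. ]]
```

View pics/w1.png

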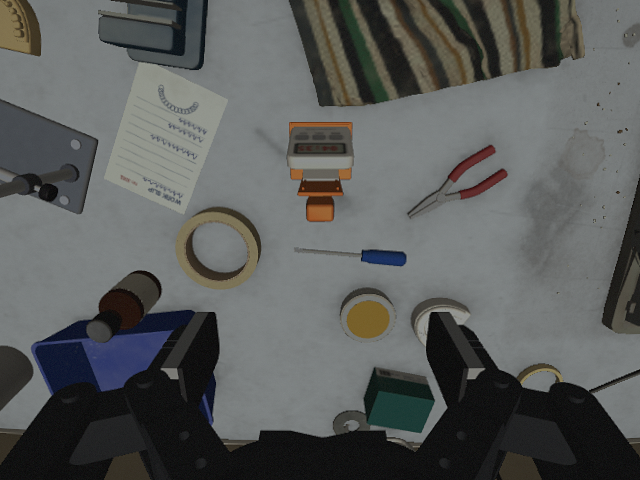

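The wrist view shows the tab top centred at (320,213), with the screwdriver at (350,255) clear of the fingers. Lowering onto the tab now.

Call:
move_arm(targets="1 0 -0.4 4 0 0 0; 1 0 0 4 0 0 0; 1 0 0 4 0 0 0; 1 0 0 3 0 0 0; 1 0 0 1.5 0 0 0")

```text
clock: 2.7
eef_pos: [576.1, 148.1, 132.1]
tool_rot: [3.141, -0.007, -3.114]
force: [0.6, -0.2, -0.0]
width: 85.4
gripper_force: 0.0
```

```bash
python3 - <<'E'
from h import *
from cell import cams,read_state
for k in range(3):
    s=read_state();print(s["eef_pos"].round(1),s["tool_rot"].round(4));i=cams.get_image("wrist")
h=cv2.cvtColor(i["color"],cv2.COLOR_RGB2HSV);m=cv2.inRange(h,(4,150,150),(16,255,255))
k,l,st,ce=cv2.connectedComponentsWithStats(m)
for j in range(1,k):
    if st[j,4]>100:
        x,y,w,hh=st[j][:4];print(st[j],plane(i,[ce[j],(x,y+hh/2),(x+w,y+hh/2),(x+w/2,y+hh)],134).round(1).tolist(), cv2.minAreaRect(np.argwhere(l==j)[:,::-1].astype(np.float32)))
E
```

```text
[576.1 148.1 132.1] [ 3.1413 -0.0071 -3.1139]
[575.3 147.9 130.7] [-3.1411 -0.0097 -3.1138]
[576.5 147.8 133.1] [-3.1415 -0.0073 -3.1142]
[271 136  98  12 219] [[502.0, 145.8, 134.0], [502.9, 126.6, 134.0], [501.9, 163.2, 134.0], [504.6, 145.0, 134.0]] ((319.5, 141.5), (11.0, 97.0), 90.0)
[273 136  93   2 163] [[500.5, 142.7, 134.0], [501.1, 127.4, 134.0], [500.1, 162.0, 134.0], [501.0, 144.7, 134.0]] ((319.0, 136.5), (92.0, 1.0), 0.0)
[279 267  78   5 293] [[553.6, 145.4, 134.0], [554.5, 129.2, 134.0], [553.6, 161.7, 134.0], [555.2, 145.4, 134.0]] ((317.5, 269.0), (4.0, 77.0), 90.0)
[296 310  43  22 900] [[578.5, 145.4, 134.0], [578.9, 136.4, 134.0], [578.3, 155.2, 134.0], [584.2, 145.9, 134.0]] ((316.9999694824219, 320.4999694824219), (41.99999237060547, 20.999996185302734), -0.0)
```

Call:
move_arm(targets="1 -0.25 -0.25 1.6 0 0 0; 1 0 0 1.5 0 0 0; 1 0 0 0 0 0 0; -1 0 0 0 0 0 0; -1 0 0 0 0 0 0")

```text
clock: 3.27
eef_pos: [583.5, 144.1, 107.1]
tool_rot: [3.14, 0.003, -3.117]
force: [0.3, 0.4, -0.2]
width: 63.9
gripper_force: 0.0
```

Call:
move_arm(targets="-1 0 0 0 0 0 0; -1 0 0 0 0 0 0; -1 0 0 0 0 0 0; -1 0 0 0 0 0 0; -1 0 0 0 0 0 0")

```text
clock: 3.68
eef_pos: [583.1, 143.4, 106.1]
tool_rot: [3.141, 0.001, -3.118]
force: [-0.3, 0.2, 4.6]
width: 23.0
gripper_force: 60.9
```

Call:
move_arm(targets="-1 0 0 -1 0 0 0; -1 0 0 -2 0 0 0; -1 0 0 -3 0 0 0; -1 0 0 -4 0 0 0; -1 0 0 -4 0 0 0")

```text
clock: 4.1
eef_pos: [581.2, 142.3, 246.0]
tool_rot: [-3.14, -0.003, -3.118]
force: [1.3, -0.7, -2.2]
width: 23.3
gripper_force: 60.0
```

Call:
move_arm(targets="-1 0 0 -3 0 0 0; -1 0 0 -2 0 0 0; -1 0 0 0 0 0 0; -1 0 0 0 0 0 0; -1 0 0 0 0 0 0")

```text
clock: 4.52
eef_pos: [581.2, 142.5, 293.7]
tool_rot: [-3.141, -0.003, -3.118]
force: [0.2, 0.8, -3.2]
width: 22.9
gripper_force: 60.1
```

```bash
python3 - <<'E'
from h import *
from cell import cams,read_state
for k in range(2):
    s=read_state();print(s["eef_pos"].round(1),s["tool_rot"].round(4),s["force"].round(1),s["width"]);i=cams.get_image("side" if k else "wrist");pickle.dump(i,open(f"l{k}.pkl","wb"))
p=proj(i,s["eef_pos"])[0].astype(int);print(p)
x,y=max(p[0]-70,0),max(p[1]-50,0);cv2.imwrite("pics/l.png",cv2.resize(i["color"][y:y+150,x:x+150,::-1],None,fx=4,fy=4,interpolation=cv2.INTER_CUBIC));print(x,y)
E
```

```text
[581.2 142.5 293.7] [-3.1407 -0.0033 -3.1181] [ 0.2  0.8 -3.2] 22.921223189634098
[581.1 142.5 293.3] [-3.1405 -0.0041 -3.1181] [ 0.7 -0.6 -3.7] 22.90262596184919
[298 167]
228 117
```

View pics/l.png

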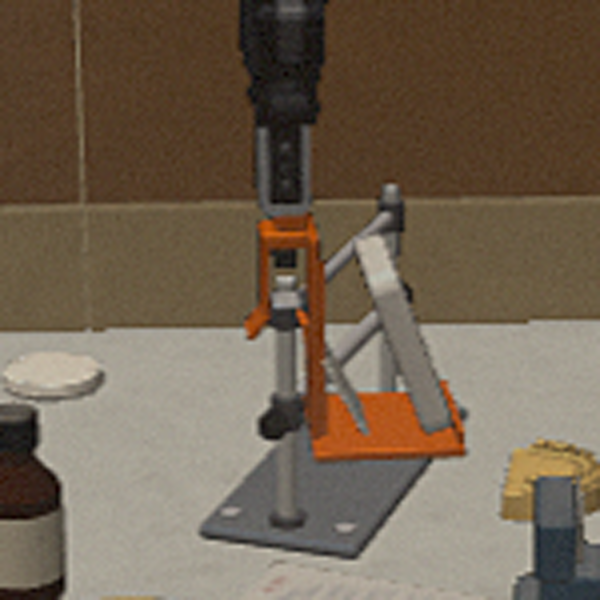

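The crop shows the holder hanging upright in the fingers (plate vertical, hook open downward at (285,240)). Carrying it over to the rail.

Call:
move_arm(targets="-1 0.3 -2 0 0 0 0; -1 0.5 -3.5 0 0 0 0; -1 0.5 -3.5 0 0 0 0; -1 0.5 -3.5 0 0 0 0; -1 0.5 -3.5 0 0 0 0")

```text
clock: 5.03
eef_pos: [562.0, -19.0, 293.6]
tool_rot: [-3.141, -0.003, -3.118]
force: [0.5, -0.4, -2.6]
width: 22.9
gripper_force: 60.0
```

Call:
move_arm(targets="-1 0.5 -3.5 0 0 0 0; -1 0.5 -3.5 0 0 0 0; -1 0.5 -3.5 0 0 0 0; -1 0.5 -3.5 0 0 0 0; -1 0.5 -3.5 0 0 0 0")

```text
clock: 5.45
eef_pos: [541.2, -194.4, 293.7]
tool_rot: [3.141, -0.003, -3.118]
force: [0.1, 1.5, -2.2]
width: 23.0
gripper_force: 60.1
```

Call:
move_arm(targets="-1 0.5 -3 0 0 0 6; -1 0.2 -1.2 0 0 0 6; -1 0 0 0 0 0 6; -1 0 0 0 0 0 5; -1 0 0 0 0 0 0")

```text
clock: 5.87
eef_pos: [534.3, -235.0, 293.5]
tool_rot: [-3.141, -0.003, 2.761]
force: [-0.7, -0.1, -2.1]
width: 22.6
gripper_force: 60.0
```

Call:
move_arm(targets="-1 0 0 0 0 0 0; -1 0 0 0 0 0 0")

```text
clock: 6.03
eef_pos: [534.9, -234.5, 294.4]
tool_rot: [-3.142, -0.002, 2.767]
force: [-0.0, 0.2, -2.8]
width: 22.8
gripper_force: 60.0
```

```bash
cat >>h.py <<'E'
def om(i):
    h=cv2.cvtColor(i["color"],cv2.COLOR_RGB2HSV);m=cv2.inRange(h,(3,150,70),(16,255,255))
    k,l,st,c=cv2.connectedComponentsWithStats(m);return m,l,st
def hw(tcp,off,yaw,P):
    c,s=np.cos(yaw),np.sin(yaw);R=np.array([[c,-s,0],[s,c,0],[0,0,1]]);return (np.array(P)-off)@R.T+tcp
E
python3 - <<'E'
from h import *
from cell import cams,read_state
i1=pickle.load(open("l1.pkl","rb"));s=read_state();i2=cams.get_image("side");pickle.dump(i2,open("r1.pkl","wb"))
print(s["eef_pos"].round(1),s["tool_rot"].round(4))
for i,tcp,yaw in((i1,np.array([581.2,142.5,293.5]),np.radians(1.4)),(i2,s["eef_pos"],np.radians(-21.5))):
    m,l,st=om(i);p0=proj(i,tcp)[0];print("tcp px",p0.round(1))
    for j in range(1,len(st)):
        x,y,w,h,a=st[j]
        if a>25 and abs(x-p0[0])<80 and abs(y-p0[1])<130:
            q=np.argwhere(l==j);L=q[q[:,1]==x].mean(0)[::-1];B=q[q[:,0]==y+h-1].mean(0)[::-1];Rr=q[q[:,1]==x+w-1].mean(0)[::-1];Tt=q[q[:,0]==y].mean(0)[::-1]
            print(a,"L",L,"B",B,"R",Rr,"T",Tt)
    P={"lip":[[60,11,48],[60,-11,48]],"traybot":[[33,36,0],[-32,36,0],[-32,-36,0],[-32,-36,4]],"nose":[[53.5,11,58],[53.5,11,95]],"bridge":[[53.5,11,96],[33,11,96]]}
    for k,v in P.items():print(k,proj(i,hw(tcp,np.array([42.5,-2,106]),yaw,v)).round(1).tolist())
E
```

```text
[ 534.9 -234.5  294.4] [-3.1416e+00 -1.7000e-03  2.7666e+00]
tcp px [298.4 167. ]
39 L [349.  71.] B [362.  80.] R [366.  68.] T [365.5  68. ]
205 L [341.   88.5] B [356. 103.] R [371.  87.] T [350.  74.]
74 L [370.   80.5] B [374.  97.] R [384.  86.] T [378.  77.]
28 L [324.  90.] B [325.66666667  90.        ] R [335.  85.] T [332.  81.]
125 L [338.  97.] B [361.5 114. ] R [367. 105.] T [345.  95.]
32 L [369. 100.] B [371. 104.] R [383. 102.] T [375.5  99. ]
33 L [347. 118.] B [352. 123.] R [355. 117.] T [354. 112.]
36 L [362. 119.] B [364. 127.] R [373.         124.66666667] T [365. 117.]
32 L [327. 129.] B [327. 130.] R [337. 122.] T [330.5 119. ]
44 L [350.  129.5] B [360. 138.] R [367.  132.5] T [355.5 126. ]
833 L [289.  197.5] B [319. 231.] R [343.  226.5] T [301. 171.]
lip [[289.0, 201.6], [288.4, 197.4]]
traybot [[305.8, 232.3], [343.2, 231.0], [337.8, 216.1], [337.9, 214.1]]
nose [[292.7, 196.0], [292.5, 175.5]]
bridge [[292.5, 174.9], [304.5, 174.6]]
tcp px [311.4 121.1]
32 L [355.   71.5] B [362.  74.] R [365.  72.] T [361.5  65. ]
34 L [374.  66.] B [386.  72.] R [391.  
[... 605 characters left out ...]
87.  93.] T [387.  93.]
28 L [336. 100.] B [340. 105.] R [344.  95.] T [344.  95.]
29 L [285. 103.] B [291. 108.] R [294. 104.] T [289.  98.]
31 L [341. 112.] B [342. 113.] R [348. 110.] T [345. 100.]
75 L [382. 103.] B [391. 121.] R [399.  117.5] T [388.5 100. ]
679 L [299. 118.] B [335.5 171. ] R [346.  163.5] T [321. 103.]
35 L [355.  116.5] B [361.5 123. ] R [365. 121.] T [356. 114.]
28 L [361. 115.] B [368. 123.] R [371.  119.5] T [366. 114.]
29 L [378.  131.5] B [383. 140.] R [387. 131.] T [385. 129.]
lip [[302.6, 145.9], [305.6, 143.8]]
traybot [[310.2, 169.4], [337.1, 171.9], [345.1, 163.7], [345.1, 162.1]]
nose [[305.2, 142.0], [305.2, 126.5]]
bridge [[305.2, 126.1], [313.6, 126.7]]
```

Call:
move_arm(targets="-1 -0.15 0 1 0 0 0; -1 0 0 1.5 0 0 0; -1 0 0 0.8 0 0 0; -1 0 0 0.5 0 0 0; -1 0 0 0 0 0 0")

```text
clock: 6.5
eef_pos: [535.7, -235.1, 255.7]
tool_rot: [-3.142, -0.003, 2.764]
force: [-0.1, 0.0, -3.2]
width: 23.1
gripper_force: 59.9
```

Call:
move_arm(targets="-1 0 0 1 0 0 0; -1 0 0 1 0 0 0; -1 0 0 1 0 0 0; -1 0 0 1 0 0 0; -1 0 0 0.7 0 0 0")

```text
clock: 6.92
eef_pos: [536.0, -235.2, 208.7]
tool_rot: [3.142, -0.002, 2.764]
force: [-0.2, -0.1, -2.9]
width: 23.2
gripper_force: 60.0
```

Call:
move_arm(targets="-1 0 0 0 0 0 0; -1 0 0 0 0 0 0; -1 0 0 0 0 0 0")

```text
clock: 7.17
eef_pos: [536.8, -235.7, 210.6]
tool_rot: [-3.142, 0.001, 2.764]
force: [0.9, -0.3, -0.7]
width: 23.1
gripper_force: 60.0
```

```bash
python3 - <<'E'
from h import *
from cell import cams,read_state
s=read_state();i=cams.get_image("side");pickle.dump(i,open("r2.pkl","wb"));t=s["eef_pos"]
print(t.round(1),s["tool_rot"].round(4),s["force"].round(1))
P=hw(t,np.array([42.5,-2,105.5]),np.radians(-21.5),[[60,11,48],[33,36,0],[-32,-36,0],[43,0,74]]);print(P.round(1),proj(i,P).round(1).tolist())
print("bar px",proj(i,[[537.3,-235,139.6],[533.3+.398*91,-154,139.6]]).round(1))
cv2.imwrite("pics/r2.png",cv2.resize(i["color"][120:220,265:365,::-1],None,fx=6,fy=6,interpolation=cv2.INTER_CUBIC))
E
```

```text
[ 536.8 -235.7  210.6] [-3.1415e+00  6.0000e-04  2.7637e+00] [ 0.9 -0.3 -0.7]
[[ 557.9 -230.   153.1]
 [ 541.9 -196.9  105.1]
 [ 455.1 -240.1  105.1]
 [ 538.  -234.   179.1]] [[301.9, 179.6], [309.4, 202.9], [343.6, 196.2], [310.1, 168.6]]
bar px [[310.4 184.1]
 [298.5 195.3]]
```

View pics/r2.png

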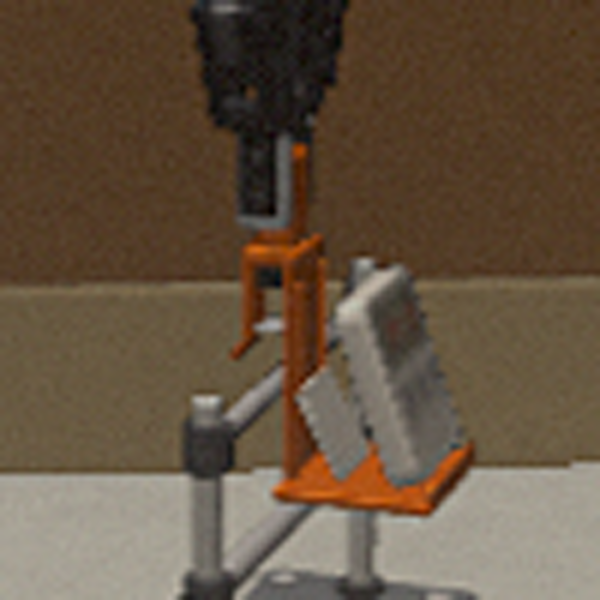

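The crop shows the hook's mouth, (240,350) to (285,350), right above the bar (265,395), with the plate on the robot side. Lowering slowly now.

Call:
move_arm(targets="-1 0 0 0.3 0 0 0; -1 0 0 0.3 0 0 0; -1 0 0 0.2 0 0 0; -1 0 0 0 0 0 0; -1 0 0 0 0 0 0")

```text
clock: 7.63
eef_pos: [536.4, -235.5, 202.1]
tool_rot: [3.142, -0.0, 2.764]
force: [0.5, 0.2, -2.6]
width: 23.2
gripper_force: 60.0
```

Call:
move_arm(targets="-1 0 0 0.3 0 0 0; -1 0 0 0.3 0 0 0; -1 0 0 0.2 0 0 0; -1 0 0 0 0 0 0; -1 0 0 0 0 0 0")

```text
clock: 8.05
eef_pos: [535.9, -235.2, 193.7]
tool_rot: [3.142, -0.002, 2.764]
force: [-1.2, 0.9, -4.4]
width: 22.8
gripper_force: 60.1
```

Call:
move_arm(targets="-1 0 0 0.2 0 0 0; -1 0 0 0.2 0 0 0; -1 0 0 0.1 0 0 0; -1 0 0 0 0 0 0; -1 0 0 0 0 0 0")

```text
clock: 8.47
eef_pos: [536.3, -235.4, 189.8]
tool_rot: [3.141, -0.0, 2.764]
force: [-4.4, 1.3, 4.5]
width: 22.9
gripper_force: 61.1
```

Call:
move_arm(targets="-1 0 0 0.2 0 0 0; -1 0 0 0.1 0 0 0; -1 0 0 0.1 0 0 0; -1 0 0 0 0 0 0; -1 0 0 0 0 0 0")

```text
clock: 8.88
eef_pos: [536.3, -235.4, 186.7]
tool_rot: [3.141, -0.0, 2.764]
force: [-6.2, 3.1, 11.3]
width: 23.2
gripper_force: 61.9
```

Call:
move_arm(targets="-1 0.1 0 0 0 0 0; -1 0 0 0 0 0 0; -1 0 0 0 0 0 0")

```text
clock: 9.13
eef_pos: [535.7, -235.2, 186.6]
tool_rot: [3.141, 0.001, 2.764]
force: [-4.4, 1.4, 9.5]
width: 23.1
gripper_force: 61.4
```

```bash
python3 - <<'E'
from h import *
from cell import cams,read_state
s=read_state();i=cams.get_image("side");t=s["eef_pos"]
print(t.round(1),s["tool_rot"].round(4),s["force"].round(1),s["torque"].round(2))
cv2.imwrite("pics/r3.png",cv2.resize(i["color"][140:215,275:350,::-1],None,fx=8,fy=8,interpolation=cv2.INTER_CUBIC))
E
```

```text
[ 535.7 -235.2  186.6] [3.1413e+00 8.0000e-04 2.7636e+00] [-4.4  1.4  9.5] [ 0.56  1.11 -0.03]
```

View pics/r3.png

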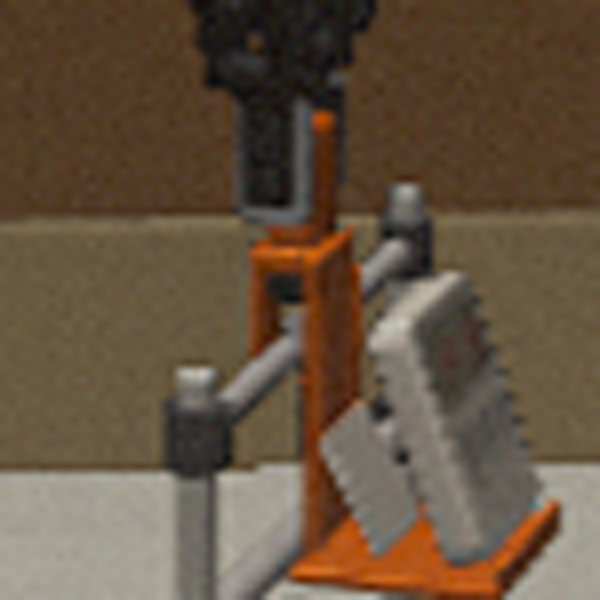

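The crop shows the bar entering the throat at (290,335), between nose and plate, with the buffer above at (285,290). The holder is still upright. The sideways force drops as I shift away from the plate, so I'll shift a bit more and keep pressing.

Call:
move_arm(targets="-1 0.1 0 0 0 0 0; -1 0 0 0 0 0 0; -1 0 0 0 0 0 0")

```text
clock: 9.43
eef_pos: [535.1, -235.0, 186.4]
tool_rot: [3.141, 0.002, 2.764]
force: [-3.4, 1.4, 7.0]
width: 23.2
gripper_force: 61.3
```

Call:
move_arm(targets="-1 0 0 0.1 0 0 0; -1 0 0 0.1 0 0 0; -1 0 0 0 0 0 0; -1 0 0 0 0 0 0")

```text
clock: 9.77
eef_pos: [534.5, -234.8, 183.9]
tool_rot: [3.141, 0.0, 2.764]
force: [-4.0, 1.6, 5.4]
width: 22.8
gripper_force: 61.2
```

Call:
move_arm(targets="-1 0 0 0.1 0 0 0; -1 0 0 0.1 0 0 0; -1 0 0 0.1 0 0 0; -1 0 0 0 0 0 0; -1 0 0 0 0 0 0")

```text
clock: 10.18
eef_pos: [534.2, -234.7, 180.0]
tool_rot: [-3.142, -0.001, 2.764]
force: [-4.8, 1.4, 2.2]
width: 22.8
gripper_force: 60.8
```

Call:
move_arm(targets="-1 0 0 0.1 0 0 0; -1 0 0 0.1 0 0 0; -1 0 0 0.1 0 0 0; -1 0 0 0 0 0 0; -1 0 0 0 0 0 0")

```text
clock: 10.6
eef_pos: [534.4, -234.7, 176.9]
tool_rot: [-3.142, -0.001, 2.764]
force: [-5.0, 1.5, 0.2]
width: 22.9
gripper_force: 60.6
```

Call:
move_arm(targets="-1 0 0 0.1 0 0 0; -1 0 0 0.1 0 0 0; -1 0 0 0 0 0 0; -1 0 0 0 0 0 0")

```text
clock: 10.93
eef_pos: [534.7, -234.8, 175.1]
tool_rot: [3.142, -0.0, 2.764]
force: [-3.9, 1.6, 1.0]
width: 23.2
gripper_force: 60.6
```

Call:
move_arm(targets="-1 0 0 0.1 0 0 0; -1 0 0 0.1 0 0 0; -1 0 0 0 0 0 0; -1 0 0 0 0 0 0")

```text
clock: 11.27
eef_pos: [534.7, -234.8, 173.6]
tool_rot: [3.141, 0.0, 2.764]
force: [-4.8, 2.4, 3.8]
width: 22.9
gripper_force: 61.0
```

Call:
move_arm(targets="-1 0 0 0.1 0 0 0; -1 0 0 0.05 0 0 0; -1 0 0 0 0 0 0; -1 0 0 0 0 0 0")

```text
clock: 11.6
eef_pos: [534.7, -234.8, 172.5]
tool_rot: [3.141, 0.0, 2.764]
force: [-4.8, 2.7, 6.4]
width: 22.6
gripper_force: 61.2
```

Call:
move_arm(targets="-1 0 0 0.1 0 0 0; -1 0 0 0 0 0 0; -1 0 0 0 0 0 0; -1 0 0 0 0 0 0")

```text
clock: 11.93
eef_pos: [534.7, -234.8, 171.5]
tool_rot: [3.141, 0.0, 2.764]
force: [-5.6, 1.8, 5.7]
width: 22.8
gripper_force: 61.3
```

Call:
move_arm(targets="-1 0 0 0.1 0 0 0; -1 0 0 0 0 0 0; -1 0 0 0 0 0 0; -1 0 0 0 0 0 0")

```text
clock: 12.27
eef_pos: [534.7, -234.8, 170.6]
tool_rot: [3.141, 0.0, 2.764]
force: [-6.2, 2.2, 6.4]
width: 23.2
gripper_force: 61.4
```

Call:
move_arm(targets="-1 0 0 0.05 0 0 0; -1 0 0 0 0 0 0; -1 0 0 0 0 0 0; -1 0 0 0 0 0 0")

```text
clock: 12.6
eef_pos: [534.9, -234.8, 170.8]
tool_rot: [3.141, 0.001, 2.764]
force: [-6.7, 2.5, 11.8]
width: 23.1
gripper_force: 61.8
```

Call:
move_arm(targets="-1 0 0 0.03 0 0 0; -1 0 0 0 0 0 0; -1 0 0 0 0 0 0; -1 0 0 0 0 0 0")

```text
clock: 12.93
eef_pos: [534.9, -234.8, 170.5]
tool_rot: [3.141, 0.001, 2.764]
force: [-7.3, 2.6, 12.8]
width: 22.7
gripper_force: 61.8
```

```bash
python3 - <<'E'
from h import *
from cell import cams,read_state
F=[]
for k in range(8):
    i=cams.get_image("side");s=read_state();F.append(np.r_[s["force"],s["eef_pos"]])
print(np.mean(F,0).round(2),np.std(F,0).round(2))
cv2.imwrite("pics/r4.png",cv2.resize(i["color"][140:215,275:350,::-1],None,fx=8,fy=8,interpolation=cv2.INTER_CUBIC))
E
```

```text
[  -6.97    3.2    12.08  534.87 -234.83  170.52] [0.28 0.58 0.58 0.01 0.02 0.01]
```

Call:
move_arm(targets="-1 0.1 0 0 0 0 0; -1 0 0 0 0 0 0; -1 0 0 0 0 0 0; -1 0 0 0 0 0 0")

```text
clock: 13.67
eef_pos: [534.8, -234.8, 170.7]
tool_rot: [3.141, 0.003, 2.764]
force: [-5.3, 2.1, 11.4]
width: 22.7
gripper_force: 61.8
```

View pics/r4.png

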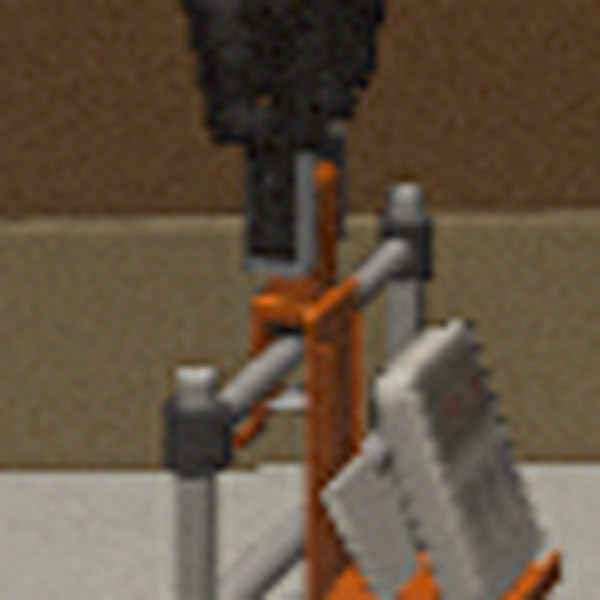

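The gate now shows as a light strip at (290,400), lying straight across below the bar (285,355), so it looks shut. I'll ease off and check that the sideways gate force is gone.

Call:
move_arm(targets="-1 0 0 -0.1 0 0 0; -1 0 0 -0.1 0 0 0; -1 0 0 -0.1 0 0 0; -1 0 0 0 0 0 0; -1 0 0 0 0 0 0")

```text
clock: 14.08
eef_pos: [534.7, -234.8, 173.0]
tool_rot: [3.141, 0.003, 2.764]
force: [-4.1, 2.4, 5.9]
width: 23.3
gripper_force: 61.2
```

Call:
move_arm(targets="-1 0 0 -0.1 0 0 0; -1 0 0 -0.1 0 0 0; -1 0 0 0 0 0 0; -1 0 0 0 0 0 0; -1 0 0 0 0 0 0")

```text
clock: 14.5
eef_pos: [535.1, -234.9, 174.3]
tool_rot: [-3.141, 0.003, 2.764]
force: [-0.7, 0.2, 2.4]
width: 22.7
gripper_force: 60.7
```

Call:
move_arm(targets="-1 0 0 -0.1 0 0 0; -1 0 0 -0.1 0 0 0; -1 0 0 -0.1 0 0 0; -1 0 0 0 0 0 0; -1 0 0 0 0 0 0")

```text
clock: 14.92
eef_pos: [533.6, -234.3, 176.7]
tool_rot: [-3.142, -0.001, 2.764]
force: [0.8, 0.0, -2.4]
width: 23.1
gripper_force: 60.1
```

Call:
move_arm(targets="-1 0 0 -0.1 0 0 0; -1 0 0 -0.1 0 0 0; -1 0 0 -0.1 0 0 0; -1 0 0 0 0 0 0; -1 0 0 0 0 0 0")

```text
clock: 15.33
eef_pos: [533.8, -234.5, 180.1]
tool_rot: [-3.142, 0.0, 2.764]
force: [-0.1, -0.2, -1.8]
width: 22.6
gripper_force: 60.1
```

Call:
move_arm(targets="-1 0 0 0.2 0 0 0; -1 0 0 0.2 0 0 0; -1 0 0 0.05 0 0 0; -1 0 0 0 0 0 0; -1 0 0 0 0 0 0")

```text
clock: 15.75
eef_pos: [533.7, -234.4, 175.4]
tool_rot: [-3.142, -0.0, 2.764]
force: [0.0, 0.4, -1.8]
width: 23.1
gripper_force: 60.1
```

Call:
move_arm(targets="-0.4 0 0 0 0 0 0; -0.2 0 0 0 0 0 0; -0.1 0 0 0 0 0 0; 0 0 0 0 0 0 0; 0 0 0 0 0 0 0")

```text
clock: 16.17
eef_pos: [533.9, -234.5, 175.7]
tool_rot: [3.142, 0.0, 2.764]
force: [-0.8, -0.8, 0.6]
width: 42.7
gripper_force: 0.0
```

Call:
move_arm(targets="0 0 0 -1 0 0 0; 0 0 0 -2 0 0 0; 0 0 0 -3 0 0 0; 0 0 0 -4 0 0 0; 0 0 0 -3 0 0 0")

```text
clock: 16.58
eef_pos: [534.1, -234.8, 308.9]
tool_rot: [-3.141, 0.002, 2.763]
force: [1.2, -0.3, 0.3]
width: 42.9
gripper_force: 0.0
```

Call:
move_arm(targets="0 0 0 0 0 0 0; 0 0 0 0 0 0 0; 0 0 0 0 0 0 0; 0 0 0 0 0 0 0; 0 0 0 0 0 0 0")

```text
clock: 17.0
eef_pos: [533.1, -234.1, 304.3]
tool_rot: [-3.142, -0.003, 2.764]
force: [-0.4, -0.3, -0.6]
width: 42.3
gripper_force: 0.0
```

```bash
python3 - <<'E'
from h import *
from cell import cams,read_state
for k in range(2):
    i=cams.get_image("side");m,l,st=om(i)
    for j in range(1,len(st)):
        x,y,w,h,a=st[j]
        if a>60 and 280<x<360 and y>140:print(st[j])
s=read_state();print(s["eef_pos"].round(1),s["force"].round(1))
# predicted: upright holder with throat at bar
P=hw(np.array([537.3,-235,139.6]),np.array([43,0,74]),np.radians(-21.5),[[40,0,134],[60,11,48],[33,36,0],[-32,36,0],[-32,-36,4],[43,0,62]]);print(proj(i,P).round(1).tolist())
q=i["color"][182:200,306:317].mean(2).astype(int);print(q)
E
```

```text
[307 159  36  63 535]
[307 159  36  63 540]
[ 533.3 -234.2  304.4] [-0.1  0.2  0.1]
[[311.6, 160.3], [302.3, 194.9], [309.7, 218.1], [335.7, 221.2], [343.5, 209.6], [310.4, 188.8]]
[[ 82  74  45  71 106  89  57  52  66  69  68]
 [ 83  71  94 140 146 130  96  66  67  61  53]
 [ 74 107 142 145 127  96  72  50  58  68  52]
 [130 153 141 120  89  63  74  72  61  69  53]
 [155 139 116  88  59  64  83  67  58  62  53]
 [139 115  81  65 122 149 157 121  63  66  51]
 [117  81  71 129 170 158 153 116  59  61  48]
 [ 84  60  42  80  75  62  93  85  58  68  51]
 [ 64  38  68  85  79  83  86  78  59  61  53]
 [ 52  72  88  87  84  83  90  77  56  63  54]
 [ 72  87  87  85  83  83  93  82  60  55  55]
 [ 92  91  87  84  88  91  57  57  60  56  54]
 [ 82  88  89  88  92  85  87  76  61  52  54]
 [ 87  91  85  89  83  89  65  66  62  50  47]
 [ 84  82  89  82  87  86  66  62  62  60  41]
 [ 82  80  77  78  76  81  65  48  67  48  49]
 [ 73 129 154 152 153 161 114  60  56  57 137]
 [158 155 156 154 153 160 128  60  55 104 113]]
```

The holder hangs steady on the bar within a pixel or two of the predicted position. The gate strip shows below the bar (rows 187–188), and the arm is clear of everything.

```bash
python3 -c "
from cell import order
print(order.finish_job())"
```

```text
the job is handed in; nothing more can be done
None
```

The timer is clipped on the upper bar: the gate is shut under the bar, peak push was about 15 N by my readings, the holder hangs free and upright, and the job is handed in (no verdict was returned).

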